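# Press a circuit board onto a test fixture's dowels and hold it

### The job

Slide the green circuit board with the white grip rail straight up out of the slotted rack and fit its two holes onto the two steel dowels of the upright test fixture, right up flat against the blue sprung plate. Keep pushing gently until the plate is driven back about half of its travel and finish exactly like that: still holding the board and pressing, not letting go. Leave the other two boards, the tin and the screwdriver where they are.

Things in the scene. Friction and masses are not known exactly. Their poses are not given: they have to be found in the camera images.
- board: Green circuit board, upright in a rack slot: 100 mm along x, 4 along y, 90 tall along z (up). Origin: middle of its bottom edge. White grip rail on the top edge: 64 mm along x, 12 thick along y, 72 to 94 mm above the origin. Two 10.5 mm through holes at x = -35 and +35, 36 mm up. Chips on the +y face; the plain -y face goes against the plate, so its y must end along the fixture's y. 0.15 kg.
- board_holes (a point): Point on the board's plain -y face midway between its two holes (board frame 0, -2, 36 mm); axes as the board.
- spare_blue: Blue circuit board with a black grip rail in another slot, same size and origin as the green one. Leave it alone.
- spare_red: Red circuit board with a black grip rail in the third slot, same size and origin as the green one. Leave it alone.
- rack: Fixed black and grey slotted rack, 130 mm along x, 180 along y. Origin: centre of its underside. Slots at y = -55, 0 and +55 mm hold boards upright, board x and y along rack x and y. Slot floor 10 mm above the table; the end guides (6 mm grooves for the 4 mm boards) reach 55 mm above the table.
- fixture: Fixed upright test fixture: dark base 150 x 100 x 12 mm (y -70 to +30), aluminium back block 90 mm high (y -48 to -30) and in front of it, facing +y, the blue sprung plate. Origin: on the underside, straight below the front face of the plate at rest; z up. Nothing of it is higher than 92 mm. Its +y side faces the rack, within about 35 degrees.
- plate_seat (a point): Midpoint between the two dowels on the blue plate's front face, 76 mm above the table; moves with the plate; axes as the fixture, y out of the face. Plate 110 mm wide, 38 to 92 mm above the table. Dowels stand out along +y at x = -35 and +35 mm: 8 mm diameter for 12 mm, then tapering to a 3 mm tip at 22 mm.
- sprung_plate (a joint): How far the plate is pushed back (along the fixture's -y), in m: 0 at rest, 0.016 at the hard stop. Spring: about 2 N to start moving, 10 N at the stop (500 N/m).
- tin: Small round metal tin, 48 mm across, 45 mm high, loose on the bench; origin at the centre of its underside. Leave it alone.
- screwdriver: Screwdriver lying loose on the bench behind the fixture, on its -y side; origin under its middle. Leave it alone.
Not all that is in view belongs to the job. There is more than one size of the rack; the job needs the largest. There is more than one size of the fixture; the one meant has the size given above.

How it is judged:
By the outcome, as a careful person would: the job done as asked, in the order asked, and still so for the second after the job is handed in, while the arm keeps its last pose, push and grip.
It also fails if it takes over 51 s, if anything falls off the work surface, if the arm or the gripper's body presses on something with over 40 N, if the wrist force passes 120 N, or if a joint passes its speed limit or range.

### The arm

A 6-joint arm with a two-finger parallel gripper is mounted at the origin on the work surface. World frame = base frame: x ahead of the robot, y to its left, z up, the work surface at z = 0. Lengths are in mm, angles in rad, forces in N, time in s.
With the tool pointing down it reaches from about 300 to 875 mm from the base axis. Payload 4.2 kg.
Tool frame: the origin (TCP) lies midway between the tips of the shut fingers; the grasp point (between the pads) lies 19 mm behind it (pinch_z is the distance from the TCP to the grasp point, in mm); y points along the fingers, x is the direction in which the jaws open and shut, and the axes are right-handed (so a half turn about y gives the same grasp; the last joint's range is limited). The gripper opens to 85 mm and grips with 20 to 120 N. Pads are 22 mm wide; open, the fingers measure 114 mm over their backs; the gripper's body (76 mm by 85 mm) begins 54 mm behind the grasp point. The pads swing forward as they close: fully open they stand 13 mm farther back than shut.
Start: joints at [1.189, 0.32, 1.565, -0, 1.257, -0.02], TCP at [203.529, 537.789, 231.338] pointing down, gripper open.
Joint ranges: [-3.11, 3.11], [-0.84, 2.01], [0.21, 2.61], [-1.34, 4.49], [0.05, 2.63], [-2.56, 2.56]. Speed limits (rad/s): [2.57, 2.57, 3.14, 3.14, 3.14, 3.14].

### API

Orientations are given as a 3x3 rotation matrix whose columns are the frame's x, y, z axes.
In Python, from bench import * gives the robot as it stands.
- The arm moves only by the tool send_rows, never from a script. Its arguments are lists of equal length, an entry for each row: "offset": the shift along the tool's x, y, z in m, a list of three; "turn": the turn, a rotation vector about the tool's x, y, z in rad, a list of three; "claw": the closure, from 0 (fully open) to 1 (shut). A call has 1 to 12 rows; each row is the pose to reach, as a shift and turn from the pose measured when the call began, along the tool's axes at that moment; what a row does not reach only later rows make up. A row lasts 1/10 s, in which the tool goes at most 50 mm and 8.59 degrees, less where a joint would pass 70% of its speed; a pose out of reach is approached as far as the arm can. A call with a gripper value outside its range is refused whole. The fingers move at their own pace and stop on an object; the grip force is fixed at half the most. Time passes only in rows, so rows that repeat a pose let the fingers close. It gives the time, the measured TCP pose, the force and the opening at its end, in the units of the state.
- sense(): the state, without advancing time (a new reading comes with each control period).
- snapshot(name): name is "side" or "top" or "wrist"; returns the picture (400x640x3 uint8, red, green, blue); there is no depth.
- camera_model(name): a dict with "intrinsics" (3x3 intrinsics, pixels), "xyz" and "orientation" of the camera in the world; the wrist camera has in their place "T_tool_cam" (4x4, takes a point from camera to tool coordinates, whose origin is the TCP and whose axes are the tool frame's). Camera axes: x right, y up, looking along -z (the intrinsics and any distortion apply to the point x, -y, -z); pixel columns grow to the right and rows downward; lengths in mm; the calibration is good to about 2 mm. The wrist camera is an equidistant fisheye: a pixel r from the principal point sees the ray r / f radians off the axis. A picture is of the moment at which its call begins: read the wrist's pose just before it. camera_model takes no time and is no camera call.
- finish_job(): hands the job in, once; it reports no verdict.
The state is a dict: "time_s": time; "qpos": joint angles; "joint_velocities": joint speeds; "joint_torque": joint torques, N m; "tcp_pos": TCP position; "orientation": TCP orientation; "wrist_force": force on the tool from outside, world axes, zero at the start; "torque": the same for the moment, N m; "opening": finger opening in mm.
Only numpy, scipy, OpenCV 4.12 (cv2) and the standard library are available. Lean on these libraries where they do the work, as an engineer would, in place of code of your own. Each camera call takes 0.05 s, during which the arm holds its last target. There are 200 camera calls.

## Working session

There is one attempt and no reset: what is moved stays moved. The work goes in short steps, Python scripts to look and compute and a tool call to move; the robot and the scene stay as the last step left them, time stands still between calls to the robot, and variables do not carry over. Pictures are saved under pics/ and viewed, about 8 in all and at most 12, crops included, and the job is handed in when it is done.

Besides the shell and the picture viewer there is one more tool, called after ">>>" in YAML: its name, and indented under it one key for each argument. send_rows: Moves the arm, as the interface text tells. Its arguments: {"type":"object","properties":{"offset":{"type":"array","items":{"type":"array","items":{"type":"number"}}},"turn":{"type":"array","items":{"type":"array","items":{"type":"number"}}},"claw":{"type":"array","items":{"type":"number"}}},"required":["offset","turn","claw"]}

```bash
mkdir -p pics; python3 - <<'E'
from bench import *
import cv2
s=sense();print(s)
for n in("top","side"):
    im=snapshot(n);cv2.imwrite(f"pics/{n}0.png",im[:,:,::-1]);print(n,camera_model(n))
print(camera_model("wrist"))
E
```

```text
{'time_s': 0.0, 'qpos': array([ 1.18899092e+00,  3.20298929e-01,  1.56569689e+00,  5.79892091e-06,
        1.25739432e+00, -2.00300868e-02]), 'joint_velocities': array([ 0.0005576 , -0.00113065, -0.00148557, -0.00023719,  0.00065048,
        0.00135895]), 'joint_torque': array([-2.23855073e-03, -4.15525711e+01, -2.34161872e+01, -2.88033107e-04,
        8.07111443e-03,  5.81684887e-07]), 'tcp_pos': array([203.34602165, 537.32535034, 230.47128814]), 'orientation': array([[ 3.53936263e-01, -6.74854654e-04, -9.35269302e-01],
       [ 9.35267819e-01, -1.66599601e-03,  3.53936904e-01],
       [-1.79701089e-03, -9.99998385e-01,  4.15134393e-05]]), 'wrist_force': array([-0.68143385, -0.54061428,  1.48888128]), 'torque': array([ 0.01199422,  0.00275144, -0.02132306]), 'opening': 85.35948998396357}
top {'intrinsics': array([[451.65465098,   0.        , 323.79778082],
       [  0.        , 451.65465098, 200.27421098],
       [  0.        ,   0.        ,   1.        ]]), 'xyz': array([ 426.93445548, -177.26542022, 1254.5553398 ]), 'orientation': array([[-0.019676  ,  0.99263915, -0.11950054],
  
[... 318 characters left out ...]
5.25416438]), 'orientation': array([[ 0.79709363,  0.44046637, -0.41307519],
       [-0.60377366,  0.57006246, -0.55721285],
       [-0.00995487,  0.69355474,  0.72033515]])}
{'intrinsics': array([[309.70691629,   0.        , 324.51960489],
       [  0.        , 309.70691629, 198.6581624 ],
       [  0.        ,   0.        ,   1.        ]]), 'T_tool_cam': array([[ 9.99999133e-01,  7.87917956e-04, -1.05516890e-03,
         7.79236561e-01],
       [-1.24048409e-03,  2.94647636e-01, -9.55605165e-01,
        -1.42737018e+02],
       [-4.42035447e-04,  9.55605646e-01,  2.94648358e-01,
         7.52454003e+01],
       [ 0.00000000e+00,  0.00000000e+00,  0.00000000e+00,
         1.00000000e+00]])}
```

View pics/top0.png

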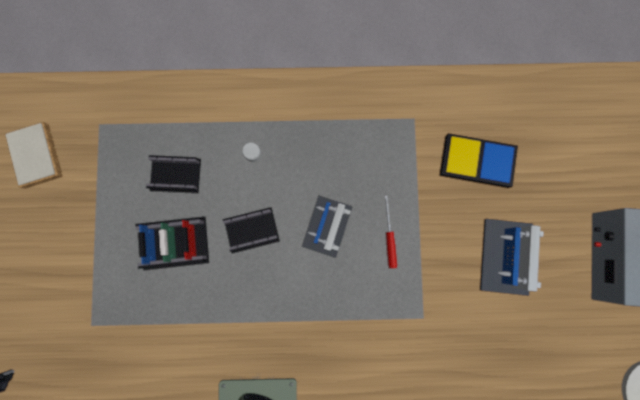

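View pics/side0.png

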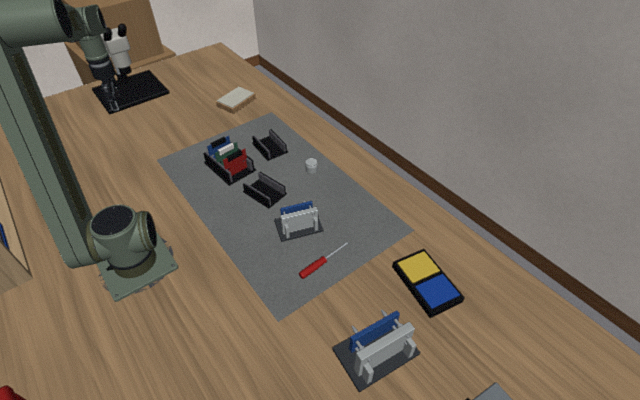

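The mat fixture has a base of about 52x33 px, which is 150x100 mm. The right-hand one is larger, so the mat fixture is the one meant. The rack with the boards is at (137-207, 218-268) in the top view. I'll zoom in and measure both.

```bash
cat > h.py <<'E'
from bench import *
import cv2, numpy as np
np.set_printoptions(suppress=True,precision=3)
def ray(name,uv,pose=None):
    c=camera_model(name);K=c["intrinsics"];x=(uv[0]-K[0,2])/K[0,0];y=(uv[1]-K[1,2])/K[1,1]
    if name!="wrist":
        d=np.array([x,-y,-1.]);return c["xyz"],c["orientation"]@d
    r=np.hypot(x,y);k=np.sin(r)/max(r,1e-9)
    d=np.array([x*k,-y*k,-np.cos(r)]);T=c["T_tool_cam"];p,R=pose
    return p+R@T[:3,3],R@T[:3,:3]@d
def onz(name,uv,z,pose=None):
    o,d=ray(name,uv,pose);return o+d*(z-o[2])/d[2]
def proj(name,P,pose=None):
    c=camera_model(name);K=c["intrinsics"]
    if name!="wrist": o,R=c["xyz"],c["orientation"]
    else:
        T=c["T_tool_cam"];p,Q=pose;o=p+Q@T[:3,3];R=Q@T[:3,:3]
    q=R.T@(np.asarray(P)-o);q=np.array([q[0],-q[1],-q[2]])
    if name=="wrist":
        r=np.hypot(q[0],q[1]);th=np.arctan2(r,q[2]);q=np.array([q[0]/r*th,q[1]/r*th,1])
    else:q=q/q[2]
    return K[0,0]*q[0]+K[0,2],K[1,1]*q[1]+K[1,2]
E
python3 - <<'E'
from h import *
im=cv2.imread("pics/top0.png")
a=cv2.resize(im[205:280,125:220],None,fx=8,fy=8,interpolation=cv2.INTER_CUBIC)[:300*2]
b=cv2.resize(im[190:262,298:358],None,fx=6,fy=6,interpolation=cv2.INTER_CUBIC)
cv2.imwrite("pics/a.png",a)
hsv=cv2.cvtColor(im,cv2.COLOR_BGR2HSV)
def reg(lo,hi,x0,x1,y0,y1,z,n):
    m=cv2.inRange(hsv,lo,hi);w=np.zeros_like(m);w[y0:y1,x0:x1]=m[y0:y1,x0:x1]
    c=max(cv2.findContours(w,0,1)[0],key=cv2.contourArea);r=cv2.minAreaRect(c);bx=cv2.boxPoints(r)
    P=np.array([onz("top",p,z)[:2] for p in bx]);print(n,r,cv2.contourArea(c),P.mean(0),P.tolist())
reg((0,0,150),(180,60,255),150,180,220,270,104,"whiterail")
reg((95,120,40),(130,255,255),300,340,195,260,92,"plate")
reg((0,0,0),(180,255,85),298,358,190,262,12,"base")
reg((0,0,0),(180,255,60),125,220,205,280,30,"rack")
E
```

```text
whiterail ((162.5, 242.0), (24.0, 5.0), 90.0) 100.5 [466.89  226.596] [[497.3278011468348, 233.6379201968121], [497.08053012343066, 220.94510527663283], [436.4517146334185, 219.5932744836752], [436.69986659286275, 232.20615053655598]]
plate ((321.79248046875, 222.2736053466797), (4.647829532623291, 43.011470794677734), 17.744670867919922) 136.5 [ 510.152 -178.086] [[459.5430457524193, -154.54267359623515], [564.6386874634339, -190.29251000591762], [560.7224379324283, -201.68622475176414], [455.70500183080935, -165.82419411177975]]
base ((320.0862121582031, 245.5344696044922), (35.46780776977539, 13.55575942993164), 21.801406860351562) 230.5 [ 451.96  -172.088] [[453.71818300097874, -120.20473243562631], [487.8549469484995, -134.49924662146], [450.0835774090121, -224.09797199258983], [416.1822702063796, -209.54929447512995]]
rack ((172.01217651367188, 243.10977172851562), (46.16038131713867, 70.89704132080078), 83.6598129272461) 592.5 [466.257 226.811] [[519.2382250623407, 330.1576555592515], [536.8292162874268, 139.70949562998624], [413.00810846563604, 124.5823695345116], [395.9506840277294, 312.79338368715116]]
```

View pics/a.png

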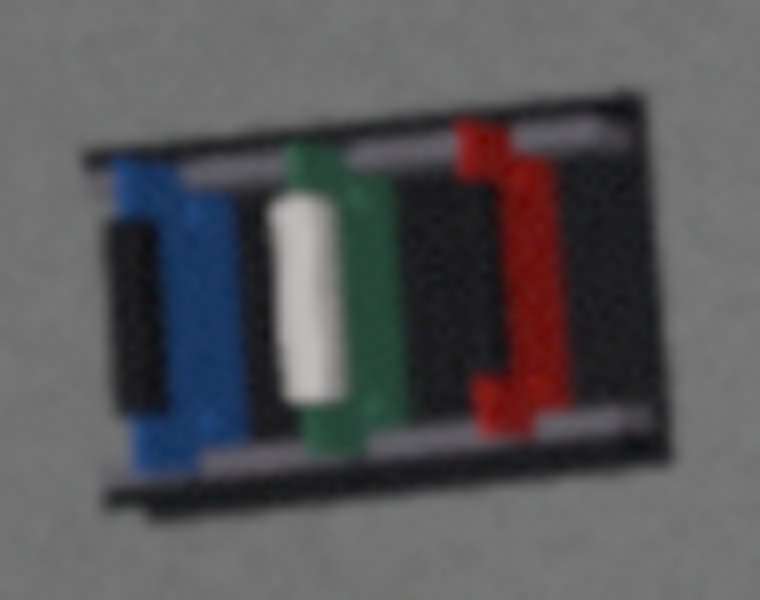

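Rail centre is about (467,226), with the board yawed about +6.5°. The plate front midpoint is about (512,-172) at a yaw of about -19°. I'll move above the rail with the claw partly closed so it clears the neighbouring boards.

>>> send_rows:
  offset:
    - [-0.198,0.02,-0.356]
    - [-0.198,0.02,-0.356]
    - [-0.198,0.02,-0.356]
    - [-0.198,0.02,-0.356]
    - [-0.198,0.02,-0.356]
    - [-0.198,0.02,-0.356]
    - [-0.198,0.02,-0.356]
    - [-0.198,0.02,-0.356]
    - [-0.198,0.02,-0.356]
    - [-0.198,0.02,-0.356]
    - [-0.198,0.02,-0.356]
    - [-0.198,0.02,-0.356]
  turn:
    - [0,-0.475,0]
    - [0,-0.475,0]
    - [0,-0.475,0]
    - [0,-0.475,0]
    - [0,-0.475,0]
    - [0,-0.475,0]
    - [0,-0.475,0]
    - [0,-0.475,0]
    - [0,-0.475,0]
    - [0,-0.475,0]
    - [0,-0.475,0]
    - [0,-0.475,0]
  claw: [0.6,0.6,0.6,0.6,0.6,0.6,0.6,0.6,0.6,0.6,0.6,0.6]

```text
time_s: 1.3
tcp_pos: [465.5, 226.9, 210.8]
orientation: [[-0.114, -0.001, -0.993], [0.993, -0.001, -0.114], [-0.001, -1.0, 0.001]]
wrist_force: [-0.8, -0.6, -0.1]
opening: 34.1
```

```bash
python3 - <<'E'
from h import *
s=sense();print(s["time_s"],s["tcp_pos"],s["orientation"],s["opening"],s["wrist_force"],s["qpos"])
im=snapshot("wrist")[:,:,::-1].copy();cv2.imwrite("pics/w1.png",im)
pose=s["tcp_pos"],s["orientation"];np.savez("w1.npz",p=pose[0],R=pose[1])
cv2.imwrite("pics/w1v.png",im)
E
```

```text
1.3 [465.465 226.95  210.788] [[-0.114 -0.001 -0.993]
 [ 0.993 -0.001 -0.114]
 [-0.001 -1.     0.001]] 34.12855783521714 [-0.767 -0.645 -0.136] [ 0.432  0.245  1.724 -0.001  1.173 -1.253]
```

View pics/w1v.png

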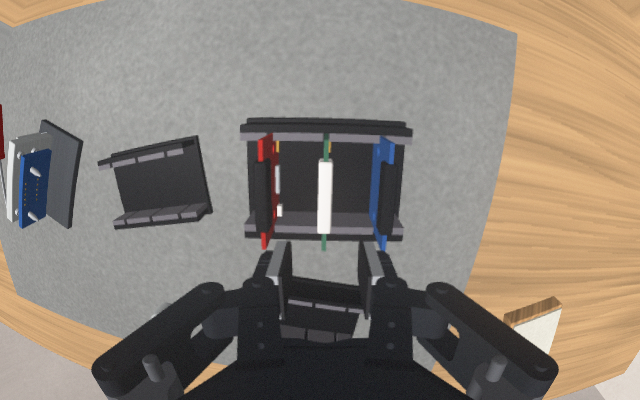

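The wrist view shows the white rail at columns 317–333 and rows 160–234. Chips on the red and green boards are on the image-right side, world +y, so the plain face points to the fixture. Next I'll measure the rail.

```bash
python3 - <<'E'
from h import *
f=np.load("w1.npz");pose=(f["p"],f["R"]);im=cv2.imread("pics/w1.png")
hsv=cv2.cvtColor(im,cv2.COLOR_BGR2HSV)
m=cv2.inRange(hsv,(0,0,170),(180,60,255));w=np.zeros_like(m);w[150:245,300:350]=m[150:245,300:350]
c=max(cv2.findContours(w,0,1)[0],key=cv2.contourArea)[:,0]
P=np.array([onz("wrist",p,104,pose)[:2] for p in c.astype(float)],np.float32)
r=cv2.minAreaRect(P);print(r)
yy,xx=np.nonzero(w)
for row in (170,185,200,215,228):
    x=xx[yy==row];a=onz("wrist",(x.min()-.5,row),104,pose);b=onz("wrist",(x.max()+.5,row),104,pose);print(row,x.min(),x.max(),a[:2],b[:2])
# plate seen at far left
m=cv2.inRange(hsv,(100,120,40),(125,255,255));w=np.zeros_like(m);w[130:240,5:60]=m[130:240,5:60]
c=max(cv2.findContours(w,0,1)[0],key=cv2.contourArea);print(cv2.boxPoints(cv2.minAreaRect(c)))
E
```

```text
((466.8087158203125, 227.5910186767578), (64.52184295654297, 11.613335609436035), 5.16140079498291)
170 319 331 [443.494 220.296] [442.277 230.916]
185 318 331 [456.27  220.857] [454.944 232.438]
200 318 330 [469.277 222.261] [468.028 233.168]
215 317 330 [482.784 222.846] [481.416 234.781]
228 317 330 [494.797 224.113] [493.405 236.233]
[[ 14.063 226.339]
 [ 21.667 146.492]
 [ 51.162 149.301]
 [ 43.557 229.148]]
```

>>> send_rows:
  offset:
    - [0.0005,0.03,-0.0013]
    - [0.0005,0.06,-0.0013]
    - [0.0005,0.09,-0.0013]
    - [0.0005,0.115,-0.0013]
    - [0.0005,0.135,-0.0013]
    - [0.0005,0.135,-0.0013]
    - [0.0005,0.135,-0.0013]
    - [0.0005,0.135,-0.0013]
    - [0.0005,0.135,-0.0013]
    - [0.0005,0.135,-0.0013]
    - [0.0005,0.135,-0.0013]
    - [0.0005,0.135,-0.0013]
  turn:
    - [0,0.024,0]
    - [0,0.024,0]
    - [0,0.024,0]
    - [0,0.024,0]
    - [0,0.024,0]
    - [0,0.024,0]
    - [0,0.024,0]
    - [0,0.024,0]
    - [0,0.024,0]
    - [0,0.024,0]
    - [0,0.024,0]
    - [0,0.024,0]
  claw: [0.6,0.6,0.6,0.6,0.6,0.6,1,1,1,1,1,1]

```text
time_s: 2.55
tcp_pos: [467.2, 228.1, 77.0]
orientation: [[-0.091, 0.001, -0.996], [0.996, 0.0, -0.091], [-0.0, -1.0, -0.001]]
wrist_force: [-1.3, 0.9, 5.6]
opening: 11.1
```

>>> send_rows:
  offset:
    - [0,-0.01,0]
    - [0,-0.02,0]
    - [0,-0.03,0]
    - [0,-0.04,0]
    - [0,-0.05,0]
    - [0,-0.06,0]
    - [0,-0.075,0]
    - [0,-0.09,0]
    - [0,-0.105,0]
    - [0,-0.12,0]
    - [0,-0.12,0]
    - [0,-0.12,0]
  turn:
    - [0,0,0]
    - [0,0,0]
    - [0,0,0]
    - [0,0,0]
    - [0,0,0]
    - [0,0,0]
    - [0,0,0]
    - [0,0,0]
    - [0,0,0]
    - [0,0,0]
    - [0,0,0]
    - [0,0,0]
  claw: [1,1,1,1,1,1,1,1,1,1,1,1]

```text
time_s: 3.75
tcp_pos: [466.9, 228.0, 197.1]
orientation: [[-0.09, 0.001, -0.996], [0.996, 0.0, -0.09], [0.0, -1.0, -0.001]]
wrist_force: [-0.5, 0.5, -1.6]
opening: 10.7
```

```bash
python3 - <<'E'
from h import *
s=sense();print(s["time_s"],s["tcp_pos"],s["opening"],s["wrist_force"],s["torque"])
im=snapshot("wrist")[:,:,::-1].copy();cv2.imwrite("pics/w2.png",im)
np.savez("w2.npz",p=s["tcp_pos"],R=s["orientation"])
E
```

```text
3.75 [466.925 227.986 197.086] 10.691317901513866 [-0.492  0.528 -1.614] [ 0.039  0.032 -0.02 ]
```

View pics/w2.png

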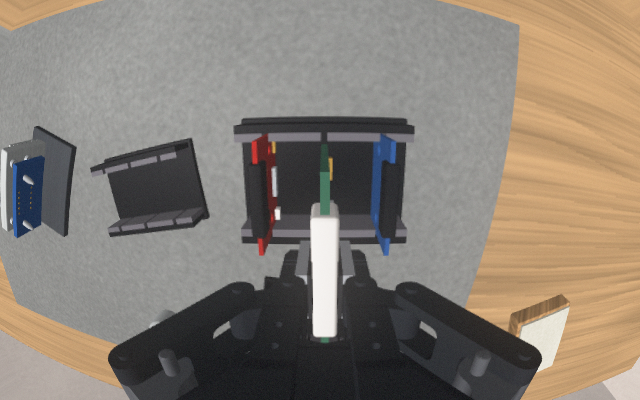

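>>> send_rows:
  offset:
    - [-0.035,0,-0.0034]
    - [-0.07,0,-0.007]
    - [-0.105,0,-0.01]
    - [-0.14,0,-0.014]
    - [-0.175,0,-0.017]
    - [-0.21,0,-0.02]
    - [-0.245,0,-0.024]
    - [-0.28,0,-0.027]
    - [-0.315,0,-0.03]
    - [-0.347,0,-0.034]
    - [-0.347,0,-0.034]
    - [-0.347,0,-0.034]
  turn:
    - [0,0.04,0]
    - [0,0.08,0]
    - [0,0.13,0]
    - [0,0.17,0]
    - [0,0.21,0]
    - [0,0.25,0]
    - [0,0.29,0]
    - [0,0.34,0]
    - [0,0.38,0]
    - [0,0.42,0]
    - [0,0.42,0]
    - [0,0.42,0]
  claw: [1,1,1,1,1,1,1,1,1,1,1,1]

```text
time_s: 5.0
tcp_pos: [531.2, -114.9, 195.5]
orientation: [[0.325, -0.003, -0.946], [0.946, 0.001, 0.325], [-0.0, -1.0, 0.003]]
wrist_force: [-0.2, -0.3, -1.8]
opening: 10.7
```

```bash
python3 - <<'E'
from h import *
s=sense();print(s["time_s"],s["tcp_pos"],s["orientation"],s["opening"],s["wrist_force"],s["torque"])
im=snapshot("wrist")[:,:,::-1].copy();cv2.imwrite("pics/w3.png",im)
np.savez("w3.npz",p=s["tcp_pos"],R=s["orientation"])
cv2.imwrite("pics/w3v.png",cv2.resize(im[100:400,100:400],None,fx=2,fy=2,interpolation=cv2.INTER_CUBIC))
E
```

```text
5.0 [ 531.187 -114.906  195.474] [[ 0.325 -0.003 -0.946]
 [ 0.946  0.001  0.325]
 [-0.    -1.     0.003]] 10.66152244215411 [-0.243 -0.284 -1.755] [-0.01  -0.016  0.007]
```

View pics/w3v.png

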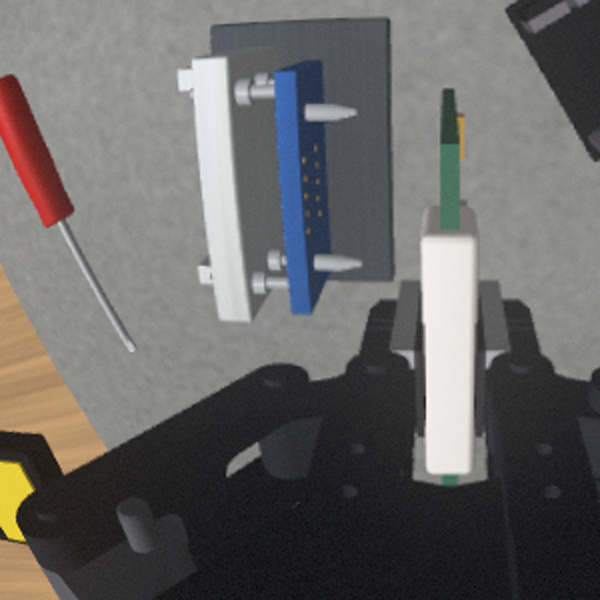

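Dowel tips are at about (278,156) and (280.5,232) in full-image pixels. I'll measure the dowels, plate, base and rail from this view.

```bash
cat > m.py <<'E'
from h import *
import sys
tag=sys.argv[1]
f=np.load(tag+".npz");p,R=f["p"],f["R"];pose=(p,R);im=cv2.imread(f"pics/{tag}.png");hsv=cv2.cvtColor(im,cv2.COLOR_BGR2HSV)
def tool(P): return R.T@(P-p)
def blob(m,x0,x1,y0,y1):
    w=np.zeros_like(m);w[y0:y1,x0:x1]=m[y0:y1,x0:x1];c=max(cv2.findContours(w,0,1)[0],key=cv2.contourArea);return c[:,0].astype(float)
E
cat > m3.py <<'E'
from m import *
V=cv2.inRange(hsv,(0,0,115),(180,70,255))
D=[]
for y0,y1 in((146,166),(222,242)):
    c=blob(V,246,295,y0,y1); x,y,w,h=cv2.boundingRect(c.astype(np.int32).reshape(-1,1,2))
    vx,vy,cx,cy=cv2.fitLine(c.astype(np.float32),cv2.DIST_L2,0,.01,.01).ravel()
    t=(c-[cx,cy])@[vx,vy];t*=np.sign(vx);u=np.array([vx,vy])*np.sign(vx)
    tip=np.array([cx,cy])+u*(t.max()+.5);base=np.array([cx,cy])+u*t.min()
    T=onz("wrist",tip,76,pose);D.append(T);print("tip px",tip,"base px",base,"W",T[:2],"tool",tool(T),"base tool",tool(onz("wrist",base,76,pose)))
d=D[1]-D[0];print("dowel spacing",np.linalg.norm(d),"mid tool",tool((D[0]+D[1])/2),"dir tool",R.T@d)
for a,b in(((388,20),(392,278)),):
    A,B=[tool(onz("wrist",(100+q[0]/2,100+q[1]/2),12,pose)) for q in(a,b)];print("base edge tool",A,B,np.linalg.norm(A-B))
W=blob(cv2.inRange(hsv,(0,0,165),(180,60,255)),300,350,200,345)
for z in (p[2]+27,):
    P=np.array([tool(onz("wrist",q,z,pose))[[0,2]] for q in W],np.float32);print("rail",z,cv2.minAreaRect(P),P.min(0),P.max(0))
E
python3 m3.py w3
```

```text
tip px [278.498 155.645] base px [251.99  155.759] W [ 487.03  -140.529] tool [-38.545 119.571  33.126] base tool [-62.047 119.577  33.457]
tip px [280.54 231.77] base px [256.903 231.003] W [ 553.617 -164.567] tool [-39.66  119.382 -37.658] base tool [-62.085 119.389 -37.17 ]
dowel spacing 70.7928887278971 mid tool [-39.102 119.477  -2.266] dir tool [ -1.115  -0.189 -70.784]
base edge tool [-30.643 183.671  71.335] [-31.902 183.284 -74.169] 145.50952977142305
rail 222.47354571667233 ((0.5641975402832031, 0.2259674072265625), (11.23481559753418, 62.38540267944336), 0.02183699607849121) [ -5.061 -30.965] [ 6.177 31.418]
```

>>> send_rows:
  offset:
    - [0,0.015,-0.0025]
    - [0,0.03,-0.0025]
    - [0,0.045,-0.0025]
    - [0,0.06,-0.0025]
    - [0,0.075,-0.0025]
    - [0,0.0885,-0.0025]
    - [-0.008,0.0885,-0.0025]
    - [-0.016,0.0885,-0.0025]
    - [-0.022,0.0885,-0.0025]
    - [-0.022,0.0885,-0.0025]
    - [-0.022,0.0885,-0.0025]
    - [-0.022,0.0885,-0.0025]
  turn:
    - [0,0.008,0]
    - [0,0.008,0]
    - [0,0.008,0]
    - [0,0.008,0]
    - [0,0.008,0]
    - [0,0.008,0]
    - [0,0.008,0]
    - [0,0.008,0]
    - [0,0.008,0]
    - [0,0.008,0]
    - [0,0.008,0]
    - [0,0.008,0]
  claw: [1,1,1,1,1,1,1,1,1,1,1,1]

```text
time_s: 6.25
tcp_pos: [526.4, -135.8, 107.6]
orientation: [[0.331, -0.002, -0.944], [0.944, 0.001, 0.331], [0.0, -1.0, 0.002]]
wrist_force: [-1.0, 0.7, -1.0]
opening: 11.2
```

```bash
python3 - <<'E'
from h import *
s=sense();print(s["time_s"],s["tcp_pos"],s["orientation"],s["opening"],s["wrist_force"],s["torque"])
im=snapshot("wrist")[:,:,::-1].copy();cv2.imwrite("pics/w4.png",im)
np.savez("w4.npz",p=s["tcp_pos"],R=s["orientation"])
cv2.imwrite("pics/w4v.png",cv2.resize(im[100:300,180:380],None,fx=3,fy=3,interpolation=cv2.INTER_CUBIC))
E
```

```text
6.25 [ 526.38  -135.834  107.593] [[ 0.331 -0.002 -0.944]
 [ 0.944  0.001  0.331]
 [ 0.    -1.     0.002]] 11.181498869731856 [-1.     0.676 -0.988] [ 0.001 -0.005 -0.015]
```

View pics/w4v.png

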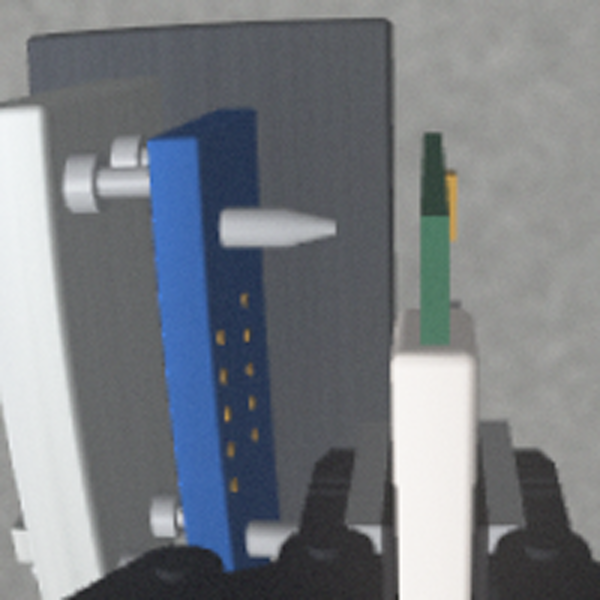

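```bash
python3 - <<'E'
import sys;sys.argv=["","w4"]
from m import *
px=lambda u,v:(180+u/3,100+v/3)
for n,u,v,z in(("tip",336,228,76),("dowel base",221,228,76),("edge top L",421,215,130.6),("edge top R",448,215,130.6),("edge bot",433,133,40.6),("base top near",391,20,12),("base far",393,420,12),("plate topfront near",197,140,92),("plate topfront far",242,565,92)):
    print(n,tool(onz("wrist",px(u,v),z,pose)))
E
```

```text
tip [-17.856  31.649  35.202]
dowel base [-40.62   31.648  35.408]
edge top L [ -0.734 -22.927  49.446]
edge top R [  2.823 -22.927  49.444]
edge bot [ 0.904 67.072 49.138]
base top near [-9.692 95.713 74.782]
base far [-10.401  95.536 -34.815]
plate topfront near [-40.373  15.679  54.936]
plate topfront far [-38.387  15.54  -31.334]
```

>>> send_rows:
  offset:
    - [0,0.0005,0.0007]
    - [-0.004,0.0005,0.0007]
    - [-0.008,0.0005,0.0007]
    - [-0.012,0.0005,0.0007]
    - [-0.016,0.0005,0.0007]
    - [-0.02,0.0005,0.0007]
    - [-0.023,0.0005,0.0007]
    - [-0.026,0.0005,0.0007]
    - [-0.026,0.0005,0.0007]
    - [-0.026,0.0005,0.0007]
  turn:
    - [0,0,0]
    - [0,0,0]
    - [0,0,0]
    - [0,0,0]
    - [0,0,0]
    - [0,0,0]
    - [0,0,0]
    - [0,0,0]
    - [0,0,0]
    - [0,0,0]
  claw: [1,1,1,1,1,1,1,1,1,1]

```text
time_s: 7.3
tcp_pos: [517.1, -160.1, 107.0]
orientation: [[0.331, -0.002, -0.943], [0.943, 0.001, 0.331], [0.0, -1.0, 0.002]]
wrist_force: [-0.6, 0.1, -2.4]
opening: 11.2
```

```bash
python3 - <<'E'
from h import *
s=sense();print(s["time_s"],s["tcp_pos"],s["orientation"],s["opening"],s["wrist_force"],s["torque"])
im=snapshot("wrist")[:,:,::-1].copy();cv2.imwrite("pics/w5.png",im)
np.savez("w5.npz",p=s["tcp_pos"],R=s["orientation"])
a=cv2.resize(im[100:300,220:380],None,fx=3,fy=3,interpolation=cv2.INTER_CUBIC)
cv2.imwrite("pics/w5v.png",a)
E
```

```text
7.3 [ 517.06  -160.093  106.974] [[ 0.331 -0.002 -0.943]
 [ 0.943  0.001  0.331]
 [ 0.    -1.     0.002]] 11.211937847781682 [-0.565  0.077 -2.389] [0.018 0.015 0.022]
```

View pics/w5v.png

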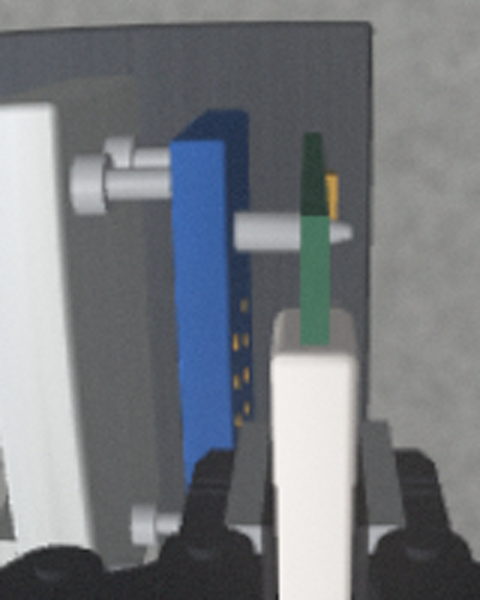

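The near dowel passes through its hole with its tip showing at crop (350,232), and there is no contact force. Next is a quick yaw check of plate against board.

```bash
python3 - <<'E'
import sys;sys.argv=["","w5"]
from m import *
px=lambda u,v:(220+u/3,100+v/3)
for n,u,v,z in(("plate near",225,140,92),("plate mid",229,300,92),("plate far",234,445,92),("dowel base",235,232,76),("dowel tip",352,232,76),("board L near",301,215,130),("board L far",301,345,130),("base near",370,25,12),("base far",371,300,12)):
    print(n,tool(onz("wrist",px(u,v),z,pose)))
g=cv2.cvtColor(im,cv2.COLOR_BGR2HSV)
E
```

```text
plate near [-14.174  15.074  54.486]
plate mid [-14.128  15.021  25.84 ]
plate far [-14.096  14.968  -2.872]
dowel base [-14.133  31.037  34.532]
dowel tip [ 8.363 31.039 34.492]
board L near [ -0.734 -22.934  49.447]
board L far [ -0.811 -22.968  31.253]
base near [15.338 95.112 73.527]
base far [16.464 94.978  0.78 ]
```

>>> send_rows:
  offset:
    - [-0.003,0,0]
    - [-0.006,0,0]
    - [-0.009,0,0]
    - [-0.011,0,0]
    - [-0.012,0,0]
    - [-0.012,0,0]
    - [-0.012,0,0]
  turn:
    - [0,0,0]
    - [0,0,0]
    - [0,0,0]
    - [0,0,0]
    - [0,0,0]
    - [0,0,0]
    - [0,0,0]
  claw: [1,1,1,1,1,1,1]

```text
time_s: 8.05
tcp_pos: [513.1, -171.3, 107.0]
orientation: [[0.331, -0.002, -0.944], [0.944, 0.001, 0.331], [0.0, -1.0, 0.002]]
wrist_force: [-0.5, 0.6, -0.5]
opening: 11.0
```

>>> send_rows:
  offset:
    - [-0.001,0,0]
    - [-0.002,0,0]
    - [-0.003,0,0]
    - [-0.003,0,0]
    - [-0.003,0,0]
  turn:
    - [0,0,0]
    - [0,0,0]
    - [0,0,0]
    - [0,0,0]
    - [0,0,0]
  claw: [1,1,1,1,1]

```text
time_s: 8.55
tcp_pos: [512.2, -173.9, 107.0]
orientation: [[0.331, -0.001, -0.943], [0.943, 0.001, 0.331], [0.001, -1.0, 0.002]]
wrist_force: [0.8, 3.2, -0.3]
opening: 11.2
```

>>> send_rows:
  offset:
    - [-0.001,0,0]
    - [-0.002,0,0]
    - [-0.003,0,0]
    - [-0.003,0,0]
    - [-0.003,0,0]
  turn:
    - [0,0,0]
    - [0,0,0]
    - [0,0,0]
    - [0,0,0]
    - [0,0,0]
  claw: [1,1,1,1,1]

```text
time_s: 9.05
tcp_pos: [511.3, -176.6, 107.0]
orientation: [[0.332, -0.001, -0.943], [0.943, 0.002, 0.332], [0.001, -1.0, 0.002]]
wrist_force: [1.9, 4.2, -1.2]
opening: 11.0
```

>>> send_rows:
  offset:
    - [-0.001,0,0]
    - [-0.002,0,0]
    - [-0.003,0,0]
    - [-0.003,0,0]
    - [-0.003,0,0]
  turn:
    - [0,0,0]
    - [0,0,0]
    - [0,0,0]
    - [0,0,0]
    - [0,0,0]
  claw: [1,1,1,1,1]

```text
time_s: 9.55
tcp_pos: [510.4, -179.2, 107.0]
orientation: [[0.332, -0.001, -0.943], [0.943, 0.002, 0.332], [0.002, -1.0, 0.002]]
wrist_force: [1.4, 5.1, -0.4]
opening: 10.7
```

```bash
python3 - <<'E'
from h import *
F=[];
for i in range(6):
    s=sense();F.append(s["wrist_force"]);n="wrist"
    im=snapshot("side" if i==0 else n)[:,:,::-1].copy()
    if i==0: cv2.imwrite("pics/s6.png",im)
F=np.array(F);n=s["orientation"][:,0];print(s["time_s"],s["tcp_pos"],s["orientation"],s["opening"],F@n,s["torque"])
print("travel along tool x from w5",(s["tcp_pos"]-np.load("w5.npz")["p"])@n)
cv2.imwrite("pics/w6.png",im)
np.savez("w6.npz",p=s["tcp_pos"],R=s["orientation"])
cv2.imwrite("pics/w6v.png",cv2.resize(im[100:300,180:380],None,fx=3,fy=3,interpolation=cv2.INTER_CUBIC))
E
```

```text
9.8 [ 510.389 -179.139  107.019] [[ 0.332 -0.001 -0.943]
 [ 0.943  0.002  0.332]
 [ 0.002 -1.     0.002]] 11.126965563750781 [5.27  5.218 5.63  6.002 4.905 4.843] [ 1.063 -0.345  0.089]
travel along tool x from w5 -20.180793232112297
```

View pics/w6v.png

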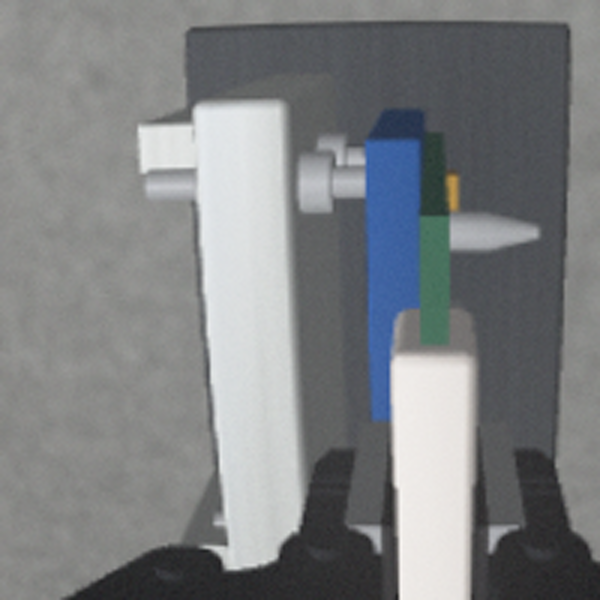

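```bash
python3 - <<'E'
import sys;sys.argv=["","w6"]
from m import *
q=np.load("w5.npz")
px=lambda u,v:(180+u/3,100+v/3)
for n,u,v,z in(("plate near",420,140,92),("bolt/block edge near",289,102,90),("base near",569,28,12),("plate-back far",372,415,92),("plate back near",366,140,92)):
    P=onz("wrist",px(u,v),z,pose);print(n,"w5 frame",q["R"].T@(P-q["p"]))
f=np.load("w5.npz");pose=(f["p"],f["R"])
p5=lambda u,v:(220+u/3,100+v/3)
for n,u,v,z in(("plate near",225,140,92),("block",55,103,90),("base",370,25,12),("plate back near",171,140,92)):
    print("w5",n,f["R"].T@(onz("wrist",p5(u,v),z,pose)-f["p"]))
E
```

```text
plate near w5 frame [-21.481  15.073  54.376]
bolt/block edge near w5 frame [-44.133  17.083  61.024]
base near w5 frame [15.514 95.112 73.108]
plate-back far w5 frame [-30.678  14.978   3.374]
plate back near w5 frame [-30.708  15.072  54.432]
w5 plate near [-14.174  15.074  54.486]
w5 block [-44.481  17.084  61.483]
w5 base [15.338 95.112 73.528]
w5 plate back near [-23.52   15.073  54.623]
```

The image puts the plate displacement at about 7.3 mm and the travel from contact at about 7 mm. The force, about 5.1 N, suggests about 6.2 mm. I'll push 1 mm more.

>>> send_rows:
  offset:
    - [-0.0005,0,0]
    - [-0.001,0,0]
    - [-0.001,0,0]
    - [-0.001,0,0]
    - [-0.001,0,0]
    - [-0.001,0,0]
  turn:
    - [0,0,0]
    - [0,0,0]
    - [0,0,0]
    - [0,0,0]
    - [0,0,0]
    - [0,0,0]
  claw: [1,1,1,1,1,1]

```text
time_s: 10.45
tcp_pos: [510.2, -179.7, 107.0]
orientation: [[0.332, -0.001, -0.943], [0.943, 0.003, 0.332], [0.002, -1.0, 0.002]]
wrist_force: [2.6, 5.3, -0.4]
opening: 11.4
```

```bash
python3 - <<'E'
from h import *
F=[]
for i in range(8):
    s=sense();F.append(s["wrist_force"]);im=snapshot("top" if i==0 else "wrist")[:,:,::-1].copy()
    if i==0: cv2.imwrite("pics/t7.png",im)
n=s["orientation"][:,0];print(s["time_s"],s["tcp_pos"],(np.array(F)@n).mean(),s["opening"],s["joint_velocities"])
print((s["tcp_pos"]-np.load("w5.npz")["p"])@n)
cv2.imwrite("pics/w7.png",im)
a=cv2.resize(im[100:300,180:380],None,fx=2,fy=2);b=cv2.resize(cv2.imread("pics/t7.png")[130:330,90:430],None,fx=1.17,fy=1.17)
c=np.zeros((400,800,3),np.uint8);c[:,:400]=a;b=b[:400,:400];c[:b.shape[0],400:400+b.shape[1]]=b;cv2.imwrite("pics/f.png",c)
E
```

```text
10.8 [ 510.148 -179.748  106.991] 5.752584355658922 10.668526744503763 [ 0.002  0.001  0.001  0.001 -0.     0.002]
-20.83544435689108
```

View pics/f.png

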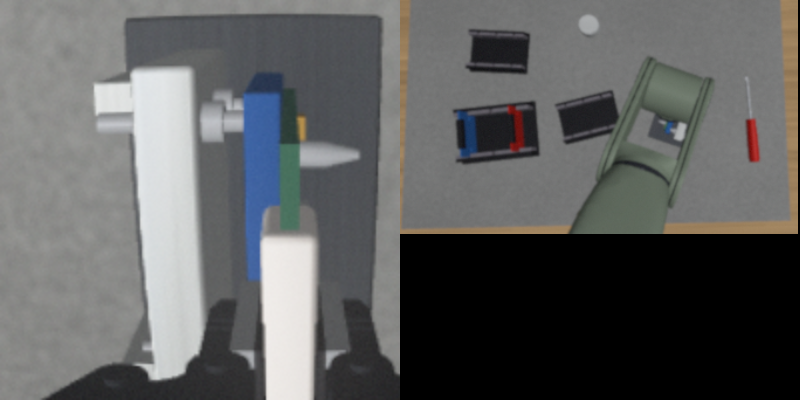

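```bash
python3 -c "
from bench import *
print(finish_job())"
```

```text
the job is handed in; nothing more can be done
None
```

The green board is off the rack and pressed onto the two dowels. The plate is pushed back about half its travel and the gripper is still holding and pushing. I handed the job in at about 10.8 s.

- **Lift and carry:** I gripped the white rail, drew the board straight up and carried it over the red board to the smaller fixture on the mat, whose size matches the one described.
- **Fit:** In the last wrist picture the near dowel passes through its hole and the plain face looks flat against the plate. Before contact, plate and board measured parallel to about 0.3°. The gripper hid the far dowel, so I could not see its fit. There was no sideways load or jamming on the way in.
- **Push depth:** My measurements differ slightly.

| Measure | Reading | Plate pushed back |
|---|---|---|
| Picture, plus the last small push | about 7.3 mm, then 0.65 mm more | about 8 mm |
| Arm travel since contact | 20.8 mm, less about 13 mm to contact | about 7.8 mm |
| Wrist force | about 5.6 N | about 7.1 mm |

The target was 8 mm, and the three together suggest about 7.6 mm.

- **Other items:** In the last top view the blue and red boards, the tin and the screwdriver look unmoved.

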